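# Roll the model-car wheel up the gutter and bolt it in

## Robot

A 6-joint arm with a two-finger parallel gripper is mounted at the origin on the work surface. World frame = base frame: x ahead of the robot, y to its left, z up, the work surface at z = 0. Lengths are in mm, angles in degrees, forces in N, time in s.
With the tool pointing down it reaches from about 300 to 850 mm from the base axis. Payload 4.2 kg.
Tool frame: the origin (TCP) lies between the finger pads; the fingertips stand 22 mm ahead of it and the grasp point (between the pads) lies 3 mm ahead of it; z points along the fingers, y is the direction in which the jaws open and shut (so a half turn about z gives the same grasp; the last joint's range is limited). The gripper opens to 91 mm and grips with 3 to 60 N. Pads are 32 mm wide; open, the fingers measure 118 mm over their backs; the gripper's body (76 mm by 178 mm) begins 60 mm behind the grasp point.
Start: joints at [-75.229, 18.312, 89.639, -0, 72.044, -1.146], TCP at [157.691, -552.969, 235.976] pointing down, gripper open.
Joint ranges: [-177.97, 177.97], [-48.28, 115.42], [12.27, 149.76], [-77.06, 257.06], [2.81, 150.46], [-146.56, 146.56]. Speed limits (degrees/s): [147.25, 147.25, 180, 180, 180, 180].

## Interface

Orientations are given as [roll, pitch, yaw] about the fixed x, y, z axes, in that order (R = Rz(yaw) Ry(pitch) Rx(roll)).
In Python, from workcell import telemetry, cams, env gives the robot as it stands.
- The arm moves only by the shell command python3 -m inch 'ROWS' [FORCE]. ROWS is JSON, a list of rows, each an object of numbers: "x", "y", "z": the shift along the tool's x, y, z in cm; "yaw": the turn about the tool's z in units of 5 degrees (1.0 is 5 degrees); "gripper": the gripper's target within -1 to 1 (fully open at 1, half-way at 0, shut at -1). A call has 1 to 12 rows; each row shifts and turns the commanded pose from where the row before left it, along the tool's axes as they then stand; what a row does not reach is not made up. A row lasts 1/12 s, in which the tool goes at most 41.7 mm and 7.16 degrees, less where a joint would pass 70% of its speed; a pose out of reach is approached as far as the arm can. A call is refused whole if a number of a shift passes 4.17 or a number of a turn 1, either way. A call with a gripper value outside its range is refused whole. The fingers move at their own pace and stop on an object; FORCE is the grip in N (left out, the last holds). Time passes only in rows, so rows that do not move let the fingers close. It gives the time, the measured TCP pose, the force and the opening at its end, in the units of the state.
- telemetry.state(): the state, without advancing time (a new reading comes with each control period).
- cams.grab_frame(name): name is "scene" or "side" or "wrist"; returns a dict with "pixels" (480x640x3 uint8, red, green, blue), "mtx" (3x3 intrinsics, pixels), "rvec" (rotation vector, rad) and "tvec" (3), from world to camera coordinates, as OpenCV has them. Camera axes: x right, y down, z forward; pixel columns grow to the right and rows downward; lengths in mm; the calibration is good to about 2 mm. A picture is of the moment at which its call begins. There is no depth.
- env.job_done(): hands the job in, once; it reports no verdict.
The state is a dict: "time_s": time; "qpos": joint angles; "qvel": joint speeds; "effort": joint torques, N m; "ee_pos": TCP position; "ee_rot": TCP orientation; "force": force on the tool from outside, world axes, zero at the start; "torque": the same for the moment, N m; "gripper_width": finger opening in mm.
Only numpy, scipy, OpenCV 4.12 (cv2) and the standard library are available. Lean on these libraries where they do the work, as an engineer would, in place of code of your own. Each camera call takes 0.05 s, during which the arm holds its last target. There are 200 camera calls.

## Task

With the fingertips, push the model-car wheel up the sloped gutter, over the crest and into the nest against the end stop, so that it cannot roll back. Then push the sliding bolt fully home across the gutter behind it and move the hand clear. The wheel is only rolled, never lifted or carried, and the other things on the bench stay where they are.

Things in the scene. Friction and masses are not known exactly. Their poses are not given: they have to be found in the camera images.
- gutter: Fixed aluminium gutter, 325 mm long, 38 wide outside, 30 inside. Origin on the bench under its middle; x runs along it UPHILL, y level across it, z up. All 'gutter' numbers are in this frame, mm; heights are above the bench. Walls (4 thick) stand only 16 above the floor: fingertips at the height of the wheel's axle, or 4 below, pass over them.
- run_in (a point): Middle of the level run-in's floor, gutter x = -113, 12 mm high. The run-in reaches from gutter x = -165 to -60; a low end wall (4 mm thick, 16 above the floor) closes its foot.
- crest (a point): Top of the straight ramp, at gutter x = 90, y = 0, 36 mm high; the ramp starts at gutter x = -60, 12 mm high. Just past the crest the floor drops 4 mm into the nest.
- nest (a point): Where the wheel's centre lies when home in the nest: gutter x = 107, y = 0, 61.8 mm high (nest floor 32 high). The wheel has about 2 mm of play either way along the gutter here. The end stop's padded face is at gutter x = 139, its top 72 high.
- wheel: Model-car wheel standing in the gutter: black tyre, grey hub, 60 mm across, 26 wide, about 80 g, rolls freely. Origin at its centre; y is the axle, across the gutter; x and z turn with it. It starts at rest on the run-in (centre 42 mm high) and rolls back if let go on the ramp. Once its centre has passed the crest it drops into the nest and stays.
- bolt (a joint): Sliding bolt, in m: 0 = drawn back (gutter open), 0.042 = fully home across the gutter, at a hard end. It slides to the gutter's +y with about 1.5 N of friction and stays where left; starts within 5 mm of 0. A 10 mm bar at gutter x = 69, 52 mm high. Its guide stands at gutter x 56 to 82, y -22 to -36, 64 high; its keeper at y 20 to 26, 60 high.
- bolt_tab (a point): Middle of the outer face of the bolt's push tab, an upright steel plate 34 mm wide (along gutter x), 8 thick, spanning 40 to 76 mm high; this point is 58 high. The face looks to the gutter's -y: push it towards +y. It lies at gutter y = -88 with the bolt drawn back, -46 with it home.
- spare_wheel: Bystander: a like wheel lying flat on the bench, 60 mm across, 26 mm high; origin at its centre. Leave alone.
- bearing: Bystander: steel ring, 32 mm across, 10 mm high, near the gutter; origin under its centre.
- driver: Bystander: screwdriver, 160 mm long, lying beside the gutter; origin under its middle, x along it.
- motor: Bystander: upright steel motor can, 36 mm across, 62 mm high with its shaft; origin under its centre.
- battery: Bystander: black battery pack 46 x 135 x 25 mm; origin under its centre.
- mug: Bystander: white mug, 80 mm across, 90 mm high; origin under its centre.
- plate: Bystander: yellow plate, 200 mm across, 18 mm high; origin under its centre.

How it is judged (in metres and radians):
On the way, in this order (a step that is already met when the one before it is completed fails the run):
1. the wheel rests in the nest against the stop, the bolt not yet pushed (distance between wheel and nest below 0.007 m and angle between wheel's own y axis and vertical above 1.4 rad and linear speed of wheel below 0.03 m/s and value of joint bolt below 0.015 m), for 0.2 s.
2. the bolt is home behind the wheel (distance between wheel and nest below 0.007 m and angle between wheel's own y axis and vertical above 1.4 rad and linear speed of wheel below 0.03 m/s and value of joint bolt above 0.037 m), for 0.2 s.
At the end, for the whole second after the job is handed in: The wheel stands at rest in the nest (centre within 7 mm of the nest point, upright), and the bolt is within 5 mm of fully home (all of step 2); the robot touches nothing.
It fails at once if the wheel is lifted out of the gutter's running line (z of wheel in the frame of gutter above 0.078 m or (x of wheel in the frame of gutter below -0.06 m and z of wheel in the frame of gutter above 0.055 m) or (x of wheel in the frame of gutter below 0.015 m and z of wheel in the frame of gutter above 0.067 m)).
It fails at once if the wheel falls out of the gutter (height (world z) of wheel below 0.036 m).
It fails at once if a bystander is pushed away (more than 25 mm) (distance of any of spare_wheel, bearing, driver, motor, battery, mug, plate from where it was at the start of the episode above 0.025 m).
It also fails if it takes over 50 s, if anything falls off the work surface, if the arm or the gripper's body presses on something with over 40 N, if the wrist force passes 120 N, or if a joint passes its speed limit or range.

## Working session

There is one attempt and no reset: what is moved stays moved. The work goes in short steps, Python scripts to look and compute and a shell command to move; the robot and the scene stay as the last step left them, time stands still between calls to the robot, and variables do not carry over. Pictures are saved under pics/ and viewed, about 8 in all and at most 12, crops included, and the job is handed in when it is done.

```bash
mkdir -p pics
python3 - <<'E'
from workcell import telemetry, cams
import cv2,pickle,numpy as np
d={}
for n in("scene","side"):
    f=cams.grab_frame(n); d[n]=f
    cv2.imwrite(f"pics/{n}0.png",np.ascontiguousarray(f["pixels"][:,:,::-1]))
pickle.dump(d,open("f0.pkl","wb"))
s=telemetry.state();print(s)
E
```

```text
{'time_s': 0.1, 'qpos': array([-7.52303737e+01,  1.83461878e+01,  8.97020807e+01, -9.78902252e-04,
        7.20442208e+01, -1.14538267e+00]), 'qvel': array([-0.02782022, -0.12452004, -0.1933784 ,  0.14260381, -0.09327444,
        0.06144993]), 'effort': array([-1.83319565e-05, -4.13332593e+01, -2.32509649e+01,  7.28657423e-02,
        4.21502092e-02, -5.15169177e-05]), 'ee_pos': array([ 157.55935988, -552.53098974,  235.2042263 ]), 'ee_rot': array([-1.79907510e+02, -9.18253340e-04,  1.59153108e+01]), 'force': array([0.38209175, 0.22533786, 1.27773698]), 'torque': array([-0.02439948,  0.01848714,  0.00810632]), 'gripper_width': 90.9362719758609}
```

View pics/scene0.png

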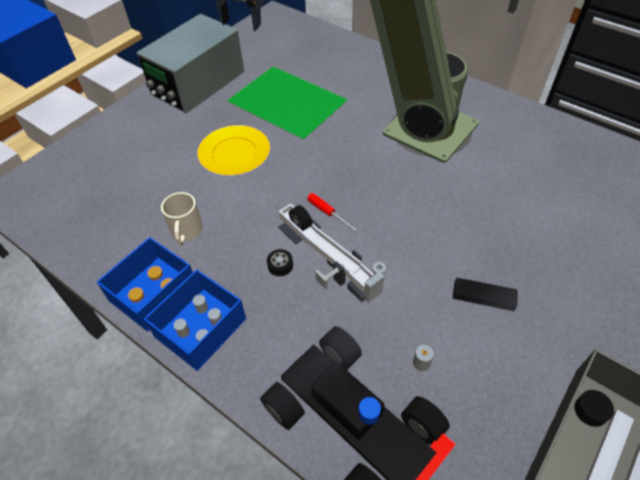

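View pics/side0.png

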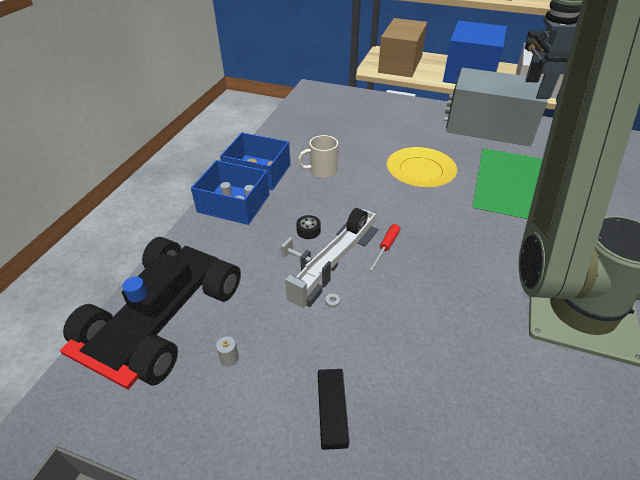

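The scene view shows the gutter running from its foot at about (290,212) to the end stop at about (370,285), with the wheel at (300,215) and the bolt tab near (325,275). In the side view the foot is at (370,213), the stop at (297,290) and the tab at (287,248). I'll enlarge both.

Run:
```python
import cv2,pickle,numpy as np
d=pickle.load(open("f0.pkl","rb"))
a=d["scene"]["pixels"][190:310,255:405,::-1]; b=d["side"]["pixels"][195:315,260:410,::-1]
o=np.hstack([cv2.resize(i,None,fx=5,fy=5,interpolation=cv2.INTER_CUBIC)[:, :] for i in(a,)])
o2=cv2.resize(b,None,fx=5,fy=5,interpolation=cv2.INTER_CUBIC)
cv2.imwrite("pics/c1.png",o);cv2.imwrite("pics/c2.png",o2)
for n in d:
    f=d[n];R=cv2.Rodrigues(np.array(f["rvec"]))[0];print(n,(-R.T@np.array(f["tvec"]).ravel()).round(),f["mtx"][0])
```

```text
scene [1110.  469. 1006.] [523.93927589   0.         324.41333895]
side [322. 721. 763.] [450.33000053   0.         321.31143125]
```

View pics/c1.png

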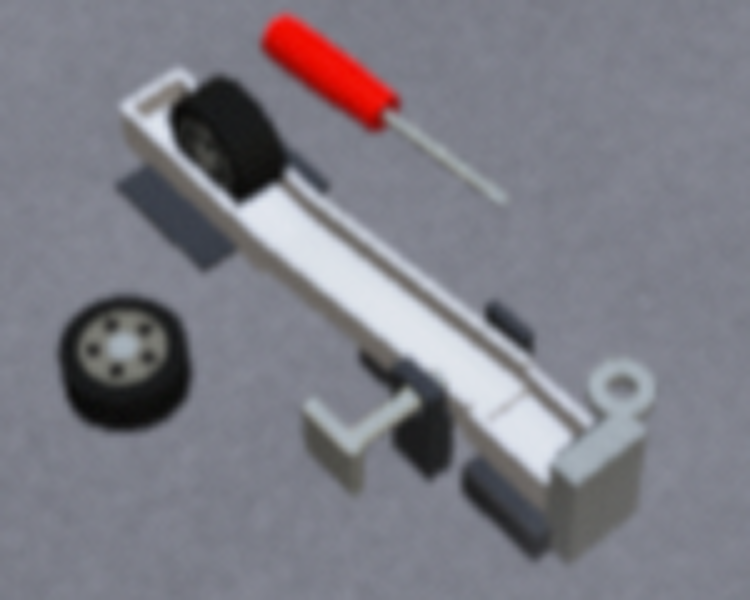

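View pics/c2.png

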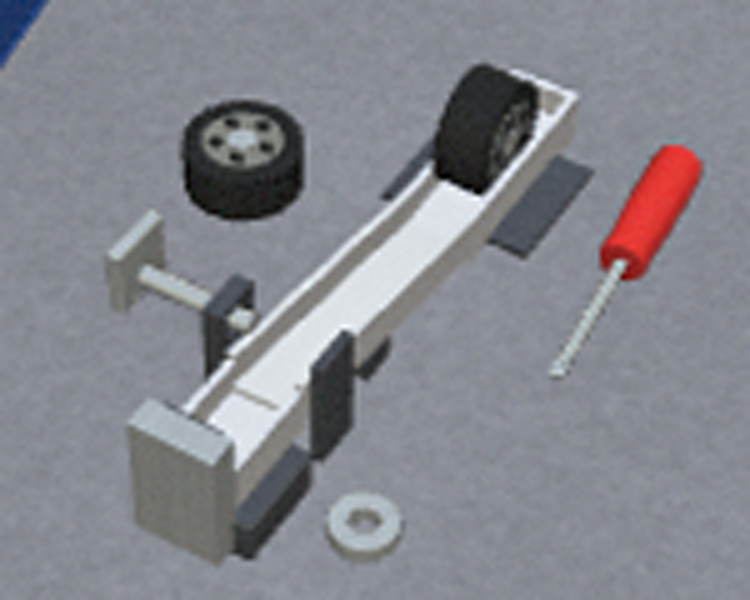

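The enlargements give clear corners. In the scene crop the foot wall top is at (122,108) and (185,70), the crest's +y end at (525,388), and the tab's outer face at (307,400), (350,447), (358,492) and (303,440). In the side crop the foot corners are at (577,97) and (512,68), and the crest's -y end is at (232,387). Next I'll fit the gutter pose to these points.

```bash
cat > h.py <<'E'
import cv2,numpy as np
def proj(f,P): return cv2.projectPoints(np.asarray(P,float).reshape(-1,1,3),np.array(f["rvec"]),np.array(f["tvec"]),np.array(f["mtx"]),None)[0].reshape(-1,2)
def ray(f,uv,z):
    R=cv2.Rodrigues(np.array(f["rvec"]))[0];c=-R.T@np.array(f["tvec"]).ravel()
    d=R.T@np.linalg.inv(f["mtx"])@np.array([*uv,1.]);return c+d*(z-c[2])/d[2]
def g2w(g,P):
    x,y,t=g;P=np.atleast_2d(P).astype(float);c,s=np.cos(t),np.sin(t)
    return np.c_[x+c*P[:,0]-s*P[:,1],y+s*P[:,0]+c*P[:,1],P[:,2]]
E
python3 - <<'E'
import pickle,numpy as np
from h import *
from scipy.optimize import least_squares
d=pickle.load(open("f0.pkl","rb"))
A=lambda u:np.array(u)/5+[255,190]-.4
B=lambda u:np.array(u)/5+[260,195]-.4
# (cam, pix, gutter pt, tab?)
O=[("scene",A((122,108)),(-165,-19,28),0),("scene",A((185,70)),(-165,19,28),0),("scene",A((525,388)),(90,15,36),0),
("side",B((577,97)),(-165,19,28),0),("side",B((512,68)),(-165,-19,28),0),("side",B((232,387)),(90,-15,36),0),
("scene",A((307,400)),(52,-88,76),1),("scene",A((352,450)),(86,-88,76),1),("scene",A((358,492)),(86,-88,40),1),("scene",A((303,440)),(52,-88,40),1),
("side",B((155,212)),(52,-88,76),1)]
def res(p):
    return np.concatenate([proj(d[c],g2w(p[:3],np.add(P,[0,p[3]*t,0])))[0]-u for c,u,P,t in O])
p0=ray(d["scene"],(300,215),28);p1=ray(d["scene"],(365,280),40);print(p0,p1)
m=(p0+p1)/2;t=np.arctan2(*(p1-p0)[[1,0]])
r=least_squares(res,[m[0],m[1],t,0],loss="soft_l1");p=r.x
print("gutter",p[:2].round(1),np.degrees(p[2]).round(2),"q",p[3].round(1));print(res(p).reshape(-1,2).round(1))
for n,P in dict(stop=(139,0,72),nest=(107,0,61.8),runin=(-113,0,42),tab=(69,-88,58),axle=(-135,0,42)).items(): print(n,g2w(p[:3],P).round(1))
np.save("g.npy",p[:3])
# wheel: dark blob centroid
for c,(u0,v0,u1,v1) in dict(scene=(285,200,315,232),side=(343,203,368,236)).items():
    im=d[c]["pixels"][v0:v1,u0:u1].max(2)<60
    ys,xs=np.nonzero(im);uv=(xs.min()+xs.max())/2+u0,(ys.min()+ys.max())/2+v0
    w=ray(d[c],uv,42)-[*p[:2],0];t=p[2];print(c,"wheel gutter",(np.cos(t)*w[0]+np.sin(t)*w[1]).round(1),(-np.sin(t)*w[0]+np.cos(t)*w[1]).round(1))
for n,c,u,z in[("bearing","side",B((365,525)),5),("spare","side",B((244,150)),20),("driver","side",B((650,215)),8),("drtip","side",B((558,375)),5),("motor","side",(227,350),30),("motor2","scene",(424,357),30),("battery","side",(332,408),25)]:print(n,ray(d[c],u,z).round())
E
```

```text
[492.82873853 -86.58041968  28.        ] [562.96460331 151.27727498  40.        ]
gutter [534.   29.8] 76.71 q 8.3
[[ 0.1  0.4]
 [-0.3  0.4]
 [-0.2  0.1]
 [ 0.3  0.6]
 [-0.1  1.1]
 [ 0.7 -0.8]
 [-0.6 -0.2]
 [ 0.6 -0.1]
 [-0.4  0.6]
 [ 0.7  1. ]
 [ 1.  -0.5]]
stop [[565.9 165.1  72. ]]
nest [[558.6 134.   61.8]]
runin [[508.  -80.1  42. ]]
tab [[635.5  76.7  58. ]]
axle [[ 502.9 -101.6   42. ]]
scene wheel gutter -105.2 3.4
side wheel gutter -105.5 -3.3
bearing [499. 146.   5.]
spare [625. -45.  20.]
driver [428. -78.   8.]
drtip [444.  35.   5.]
motor [642. 343.  30.]
motor2 [639. 345.  30.]
battery [422. 383.  25.]
```

Pose found: gutter at (534, 29.8), heading 76.7°, with the wheel at gutter x ≈ -105. I'll close the gripper and turn it by 29° so the jaw axis lies along the gutter (tool x = gutter -y, tool y = gutter -x). Then I'll move to behind the wheel.

```bash
cat > st.py <<'E'
import numpy as np
from workcell import telemetry
s=telemetry.state();g=np.load("g.npy");p=s["ee_pos"];w=p[:2]-g[:2];c,S=np.cos(g[2]),np.sin(g[2])
print("t",round(s["time_s"],2),"gutter TCP",round(c*w[0]+S*w[1],1),round(-S*w[0]+c*w[1],1),"tip z",round(p[2]-22,1),"rot",s["ee_rot"].round(1),"F",s["force"].round(1),"w",round(s["gripper_width"],1))
E
python3 -m inch '[{"yaw":0.98,"gripper":-1},{"yaw":0.98},{"yaw":0.97},{"yaw":0.97},{"yaw":0.97},{"yaw":0.97},{"x":1.5,"y":-3.2},{"x":1.5,"y":-3.2},{"x":1.5,"y":-3.2},{"x":1.5,"y":-3.2},{"x":1.5,"y":-3.2},{"x":1.5,"y":-3.2}]' 20
python3 -m inch '[{"x":1.5,"y":-3.2},{"x":1.5,"y":-3.2},{"x":1.5,"y":-3.2},{"x":1.5,"y":-3.2},{"x":1.5,"y":-3.2},{"x":1.5,"y":-3.2},{"x":1.5,"y":-3.2},{"x":1.5,"y":-3.2},{},{},{}]'
python3 st.py
```

```text
t 0.1 gutter TCP -653.3 232.4 tip z 213.2 rot [-179.9   -0.    15.9] F [0.4 0.2 1.3] w 90.9invalid input
invalid input
```

```bash
python3 -m inch '[{"x":0,"y":0,"z":0,"yaw":0.98,"gripper":-1},{"x":0,"y":0,"z":0,"yaw":0.98,"gripper":-1}]' 20; python3 st.py; python3 -m inch --help | head -20
```

```text
time_s: 0.27
ee_pos: [157.6, -552.7, 235.4]
ee_rot: [-179.9, 0.0, 5.9]
force: [-0.0, -0.9, -0.0]
gripper_width: 80.7
t 0.27 gutter TCP -653.4 232.3 tip z 213.4 rot [-179.9    0.     5.9] F [-0.  -0.9 -0. ] w 80.7invalid input: not JSON, or not a number
```

Every row needs all five keys.

```bash
python3 -m inch '[{"x":0,"y":0,"z":0,"yaw":0.96,"gripper":-1},{"x":0,"y":0,"z":0,"yaw":0.96,"gripper":-1},{"x":0,"y":0,"z":0,"yaw":0.96,"gripper":-1},{"x":0,"y":0,"z":0,"yaw":0.96,"gripper":-1},{"x":1.5,"y":-3.2,"z":0,"yaw":0,"gripper":-1},{"x":1.5,"y":-3.2,"z":0,"yaw":0,"gripper":-1},{"x":1.5,"y":-3.2,"z":0,"yaw":0,"gripper":-1},{"x":1.5,"y":-3.2,"z":0,"yaw":0,"gripper":-1},{"x":1.5,"y":-3.2,"z":0,"yaw":0,"gripper":-1},{"x":1.5,"y":-3.2,"z":0,"yaw":0,"gripper":-1}]'
python3 -m inch '[{"x":1.5,"y":-3.2,"z":0,"yaw":0,"gripper":-1},{"x":1.5,"y":-3.2,"z":0,"yaw":0,"gripper":-1},{"x":1.5,"y":-3.2,"z":0,"yaw":0,"gripper":-1},{"x":1.5,"y":-3.2,"z":0,"yaw":0,"gripper":-1},{"x":1.5,"y":-3.2,"z":0,"yaw":0,"gripper":-1},{"x":1.5,"y":-3.2,"z":0,"yaw":0,"gripper":-1},{"x":1.5,"y":-3.2,"z":0,"yaw":0,"gripper":-1},{"x":1.5,"y":-3.2,"z":0,"yaw":0,"gripper":-1},{"x":0,"y":0,"z":0,"yaw":0,"gripper":-1},{"x":0,"y":0,"z":0,"yaw":0,"gripper":-1}]'
python3 st.py
```

```text
time_s: 1.1
ee_pos: [289.4, -384.7, 235.6]
ee_rot: [-180.0, 0.0, -13.1]
force: [0.3, -1.1, -0.9]
gripper_width: 14.2
time_s: 1.93
ee_pos: [464.1, -162.9, 235.4]
ee_rot: [180.0, 0.1, -12.9]
force: [-0.8, 0.7, 0.1]
gripper_width: 0.8
t 1.93 gutter TCP -203.6 23.7 tip z 213.4 rot [ 1.80e+02  1.00e-01 -1.29e+01] F [-0.8  0.7  0.1] w 0.8
```

```bash
python3 -m inch '[{"x":1.2,"y":-1.7,"z":0,"yaw":0.07,"gripper":-1},{"x":1.2,"y":-1.5,"z":0,"yaw":0,"gripper":-1},{"x":0,"y":0,"z":3,"yaw":0,"gripper":-1},{"x":0,"y":0,"z":4,"yaw":0,"gripper":-1},{"x":0,"y":0,"z":3,"yaw":0,"gripper":-1},{"x":0,"y":0,"z":3,"yaw":0,"gripper":-1},{"x":0,"y":0,"z":2,"yaw":0,"gripper":-1},{"x":0,"y":0,"z":1,"yaw":0,"gripper":-1},{"x":0,"y":0,"z":0,"yaw":0,"gripper":-1},{"x":0,"y":0,"z":0,"yaw":0,"gripper":-1}]'
python3 st.py
python3 - <<'E'
from workcell import cams
import cv2,numpy as np
a=cams.grab_frame("scene")["pixels"][180:300,245:405,::-1];b=cams.grab_frame("side")["pixels"][180:300,260:420,::-1]
cv2.imwrite("pics/d1.png",cv2.resize(np.hstack([a,b]),None,fx=2.5,fy=2.5,interpolation=cv2.INTER_CUBIC))
E
```

```text
time_s: 2.77
ee_pos: [494.3, -139.4, 76.3]
ee_rot: [180.0, -0.0, -13.5]
force: [-0.1, 0.6, 1.2]
gripper_width: 0.3
t 2.77 gutter TCP -173.8 -0.4 tip z 54.3 rot [180.   -0.  -13.5] F [-0.1  0.6  1.2] w 0.3
```

View pics/d1.png

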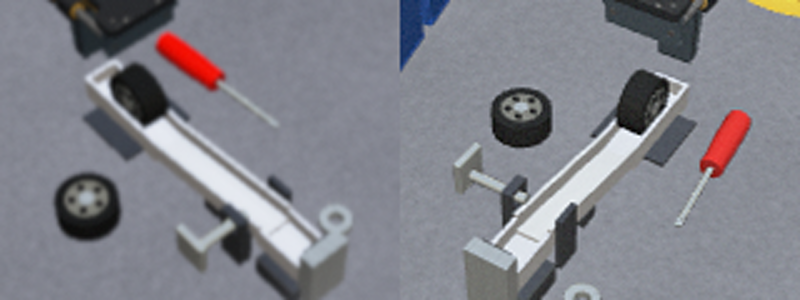

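The picture shows the closed fingers just beyond the gutter's foot, with their lower edge at about (665,55) in the side half. The wheel has not moved. I'll check whether the projected fingertip agrees.

Run:
```python
import pickle,numpy as np
from h import *
d=pickle.load(open("f0.pkl","rb"));g=np.load("g.npy")
P=g2w(g,[(-173.8+a,b,54.3) for a in(13.5,-13.5) for b in(-16,16)])
print("scene",((proj(d["scene"],P)-[245,180])*2.5).round());print("side",((proj(d["side"],P)-[260,180])*2.5+[400,0]).round())
```

```text
scene [[ 88.  63.]
 [114.  46.]
 [ 72.  47.]
 [ 98.  31.]]
side [[657.  56.]
 [685.  68.]
 [670.  42.]
 [698.  53.]]
```

They agree to within a few mm. I'll lower to just below axle height and start pushing slowly.

```bash
python3 -m inch '[{"x":-0.04,"y":0,"z":0.8,"yaw":-0.04,"gripper":-1},{"x":0,"y":0,"z":0.7,"yaw":0,"gripper":-1},{"x":0,"y":-0.5,"z":0,"yaw":0,"gripper":-1},{"x":0,"y":-0.5,"z":0,"yaw":0,"gripper":-1},{"x":0,"y":-0.4,"z":0,"yaw":0,"gripper":-1},{"x":0,"y":-0.3,"z":0,"yaw":0,"gripper":-1},{"x":0,"y":-0.3,"z":0,"yaw":0,"gripper":-1},{"x":0,"y":-0.3,"z":0,"yaw":0,"gripper":-1},{"x":0,"y":-0.3,"z":0,"yaw":0,"gripper":-1},{"x":0,"y":-0.3,"z":0,"yaw":0,"gripper":-1},{"x":0,"y":-0.3,"z":0,"yaw":0,"gripper":-1},{"x":0,"y":-0.3,"z":0,"yaw":0,"gripper":-1}]'
python3 st.py
python3 -m inch '[{"x":0,"y":-0.3,"z":0,"yaw":0,"gripper":-1},{"x":0,"y":-0.3,"z":0,"yaw":0,"gripper":-1},{"x":0,"y":-0.3,"z":0,"yaw":0,"gripper":-1},{"x":0,"y":-0.3,"z":0,"yaw":0,"gripper":-1},{"x":0,"y":-0.3,"z":0,"yaw":0,"gripper":-1},{"x":0,"y":-0.3,"z":0,"yaw":0,"gripper":-1}]'
python3 st.py
```

```text
time_s: 3.87
ee_pos: [502.1, -104.1, 61.0]
ee_rot: [180.0, -0.0, -13.2]
force: [0.2, 0.4, 0.7]
gripper_width: 0.5
t 3.87 gutter TCP -137.6 0.3 tip z 39.0 rot [180.   -0.  -13.2] F [0.2 0.4 0.7] w 0.5
time_s: 4.37
ee_pos: [506.2, -86.5, 60.9]
ee_rot: [180.0, -0.0, -13.2]
force: [0.5, 0.3, -0.3]
gripper_width: 1.0
t 4.37 gutter TCP -119.6 0.3 tip z 38.9 rot [180.   -0.  -13.2] F [ 0.5  0.3 -0.3] w 1.0
```

```bash
python3 -m inch '[{"x":0,"y":-0.3,"z":0,"yaw":0,"gripper":-1},{"x":0,"y":-0.3,"z":0,"yaw":0,"gripper":-1},{"x":0,"y":-0.3,"z":0,"yaw":0,"gripper":-1},{"x":0,"y":-0.3,"z":0,"yaw":0,"gripper":-1},{"x":0,"y":-0.3,"z":0,"yaw":0,"gripper":-1},{"x":0,"y":-0.3,"z":-0.05,"yaw":0,"gripper":-1},{"x":0,"y":-0.3,"z":-0.05,"yaw":0,"gripper":-1},{"x":0,"y":-0.3,"z":-0.05,"yaw":0,"gripper":-1},{"x":0,"y":-0.3,"z":-0.05,"yaw":0,"gripper":-1},{"x":0,"y":-0.3,"z":-0.05,"yaw":0,"gripper":-1},{"x":0,"y":-0.3,"z":-0.05,"yaw":0,"gripper":-1},{"x":0,"y":-0.3,"z":-0.05,"yaw":0,"gripper":-1}]'
python3 st.py
python3 -m inch '[{"x":0,"y":-0.3,"z":-0.05,"yaw":0,"gripper":-1},{"x":0,"y":-0.3,"z":-0.05,"yaw":0,"gripper":-1},{"x":0,"y":-0.3,"z":-0.05,"yaw":0,"gripper":-1},{"x":0,"y":-0.3,"z":-0.05,"yaw":0,"gripper":-1},{"x":0,"y":-0.3,"z":-0.05,"yaw":0,"gripper":-1},{"x":0,"y":-0.3,"z":-0.05,"yaw":0,"gripper":-1},{"x":0,"y":-0.3,"z":-0.05,"yaw":0,"gripper":-1},{"x":0,"y":-0.3,"z":-0.05,"yaw":0,"gripper":-1}]'
python3 st.py
python3 - <<'E'
from workcell import cams
import cv2,numpy as np
a=cams.grab_frame("scene")["pixels"][180:300,245:405,::-1];b=cams.grab_frame("side")["pixels"][180:300,260:420,::-1]
cv2.imwrite("pics/d2.png",cv2.resize(np.hstack([a,b]),None,fx=2.5,fy=2.5,interpolation=cv2.INTER_CUBIC))
E
```

```text
time_s: 5.37
ee_pos: [514.4, -51.6, 64.6]
ee_rot: [180.0, -0.0, -13.2]
force: [-0.8, -2.1, 1.0]
gripper_width: 0.4
t 5.37 gutter TCP -83.7 0.3 tip z 42.6 rot [180.   -0.  -13.2] F [-0.8 -2.1  1. ] w 0.4
time_s: 6.03
ee_pos: [519.9, -28.1, 68.5]
ee_rot: [180.0, -0.0, -13.2]
force: [-0.9, -2.0, 0.6]
gripper_width: 0.8
t 6.03 gutter TCP -59.6 0.4 tip z 46.5 rot [180.   -0.  -13.2] F [-0.9 -2.   0.6] w 0.8
```

View pics/d2.png

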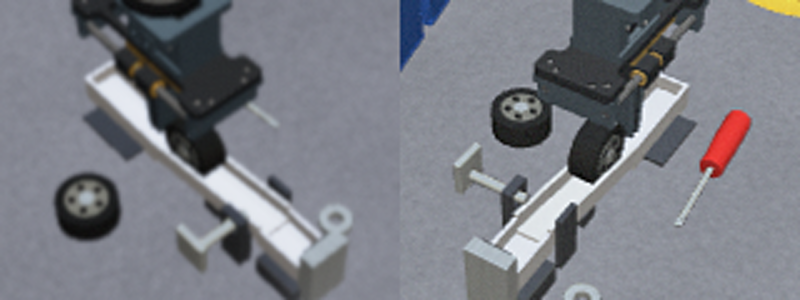

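The wheel is climbing ahead of the fingers, at about (195,150) in the scene half and (597,148) in the side half, and nothing else has moved. I'll keep pushing.

```bash
python3 -m inch '[{"x":0,"y":-0.4,"z":-0.06,"yaw":0,"gripper":-1},{"x":0,"y":-0.4,"z":-0.06,"yaw":0,"gripper":-1},{"x":0,"y":-0.4,"z":-0.06,"yaw":0,"gripper":-1},{"x":0,"y":-0.4,"z":-0.06,"yaw":0,"gripper":-1},{"x":0,"y":-0.4,"z":-0.06,"yaw":0,"gripper":-1},{"x":0,"y":-0.4,"z":-0.06,"yaw":0,"gripper":-1},{"x":0,"y":-0.4,"z":-0.06,"yaw":0,"gripper":-1},{"x":0,"y":-0.4,"z":-0.06,"yaw":0,"gripper":-1},{"x":0,"y":-0.4,"z":-0.06,"yaw":0,"gripper":-1},{"x":0,"y":-0.4,"z":-0.06,"yaw":0,"gripper":-1},{"x":0,"y":-0.4,"z":-0.06,"yaw":0,"gripper":-1},{"x":0,"y":-0.4,"z":-0.06,"yaw":0,"gripper":-1}]'
python3 st.py
python3 -m inch '[{"x":0,"y":-0.4,"z":-0.06,"yaw":0,"gripper":-1},{"x":0,"y":-0.4,"z":-0.06,"yaw":0,"gripper":-1},{"x":0,"y":-0.4,"z":-0.06,"yaw":0,"gripper":-1},{"x":0,"y":-0.4,"z":-0.06,"yaw":0,"gripper":-1},{"x":0,"y":-0.4,"z":-0.06,"yaw":0,"gripper":-1},{"x":0,"y":-0.4,"z":-0.06,"yaw":0,"gripper":-1},{"x":0,"y":-0.4,"z":-0.06,"yaw":0,"gripper":-1},{"x":0,"y":-0.4,"z":-0.06,"yaw":0,"gripper":-1},{"x":0,"y":-0.4,"z":-0.06,"yaw":0,"gripper":-1},{"x":0,"y":-0.4,"z":-0.06,"yaw":0,"gripper":-1}]'
python3 st.py
```

```text
time_s: 7.13
ee_pos: [530.9, 18.7, 75.7]
ee_rot: [180.0, 0.0, -13.2]
force: [-0.6, -1.3, 1.2]
gripper_width: 0.8
t 7.13 gutter TCP -11.5 0.5 tip z 53.7 rot [180.    0.  -13.2] F [-0.6 -1.3  1.2] w 0.8
time_s: 7.97
ee_pos: [540.1, 57.6, 81.7]
ee_rot: [180.0, -0.0, -13.2]
force: [-0.5, -2.2, 1.8]
gripper_width: 0.7
t 7.97 gutter TCP 28.5 0.5 tip z 59.7 rot [180.   -0.  -13.2] F [-0.5 -2.2  1.8] w 0.7
```

```bash
python3 -m inch '[{"x":0,"y":-0.3,"z":-0.05,"yaw":0,"gripper":-1},{"x":0,"y":-0.3,"z":-0.05,"yaw":0,"gripper":-1},{"x":0,"y":-0.3,"z":-0.05,"yaw":0,"gripper":-1},{"x":0,"y":-0.3,"z":-0.05,"yaw":0,"gripper":-1},{"x":0,"y":-0.3,"z":-0.05,"yaw":0,"gripper":-1},{"x":0,"y":-0.3,"z":-0.04,"yaw":0,"gripper":-1},{"x":0,"y":-0.3,"z":0,"yaw":0,"gripper":-1},{"x":0,"y":-0.3,"z":0,"yaw":0,"gripper":-1},{"x":0,"y":-0.3,"z":0,"yaw":0,"gripper":-1},{"x":0,"y":0,"z":0,"yaw":0,"gripper":-1}]'
python3 st.py
python3 - <<'E'
from workcell import cams
import cv2,numpy as np
a=cams.grab_frame("scene")["pixels"][180:300,245:405,::-1];b=cams.grab_frame("side")["pixels"][190:310,260:420,::-1]
cv2.imwrite("pics/d3.png",cv2.resize(np.hstack([a,b]),None,fx=2.5,fy=2.5,interpolation=cv2.INTER_CUBIC))
E
```

```text
time_s: 8.8
ee_pos: [546.3, 84.3, 84.4]
ee_rot: [-180.0, 0.0, -13.2]
force: [0.2, -0.0, 0.3]
gripper_width: 0.7
t 8.8 gutter TCP 55.9 0.5 tip z 62.4 rot [-180.     0.   -13.2] F [ 0.2 -0.   0.3] w 0.7
```

View pics/d3.png

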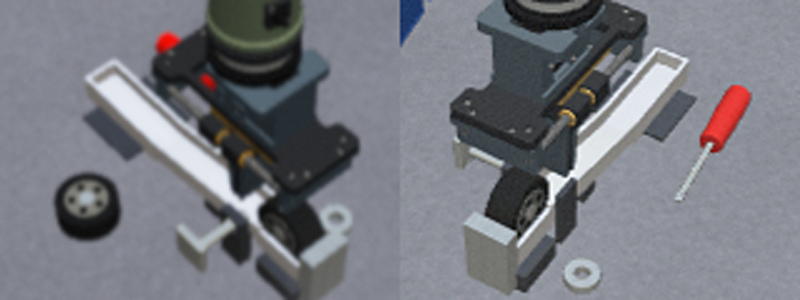

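The wheel now sits against the stop, at about (288,225) in the scene half and (522,203) in the side half. The contact force is zero, so it has dropped into the nest. Next: back off, rise, cross over to outside the tab and descend.

```bash
python3 -m inch '[{"x":0,"y":0.6,"z":0,"yaw":0,"gripper":-1},{"x":0,"y":0,"z":-2.5,"yaw":0,"gripper":-1},{"x":0,"y":0,"z":-2.8,"yaw":0,"gripper":-1},{"x":2,"y":0,"z":0,"yaw":0,"gripper":-1},{"x":3,"y":0,"z":0,"yaw":0,"gripper":-1},{"x":3,"y":-0.9,"z":0,"yaw":0,"gripper":-1},{"x":2.5,"y":-1,"z":0,"yaw":0,"gripper":-1},{"x":1.4,"y":0,"z":0,"yaw":0,"gripper":-1},{"x":0,"y":0,"z":0,"yaw":0,"gripper":-1},{"x":0,"y":0,"z":0,"yaw":0,"gripper":-1}]'
python3 st.py
python3 -c "
from workcell import cams
import cv2,numpy as np
a=cams.grab_frame('scene')['pixels'][200:320,265:425,::-1];b=cams.grab_frame('side')['pixels'][190:310,240:400,::-1]
cv2.imwrite('pics/d4.png',cv2.resize(np.hstack([a,b]),None,fx=2.5,fy=2.5,interpolation=cv2.INTER_CUBIC))"
```

```text
time_s: 9.73
ee_pos: [664.6, 68.3, 136.8]
ee_rot: [180.0, 0.1, -13.3]
force: [-0.2, -0.1, -0.5]
gripper_width: 0.7
t 9.73 gutter TCP 67.5 -118.3 tip z 114.8 rot [ 1.80e+02  1.00e-01 -1.33e+01] F [-0.2 -0.1 -0.5] w 0.7
```

View pics/d4.png

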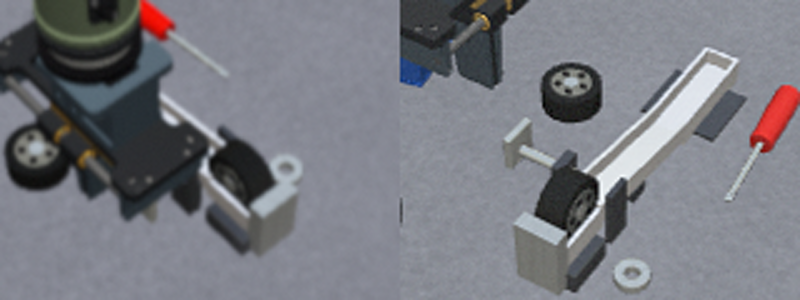

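The wheel rests upright in the nest at about (572,205) in the side half, and the tab is still drawn back at about (515,143). I'll descend outside the tab and push towards gutter +y.

```bash
python3 -m inch '[{"x":0,"y":0,"z":2.2,"yaw":0,"gripper":-1},{"x":0,"y":0,"z":2.5,"yaw":0,"gripper":-1},{"x":0,"y":0,"z":1.7,"yaw":0,"gripper":-1},{"x":0,"y":-0.1,"z":0,"yaw":0,"gripper":-1},{"x":-0.5,"y":0,"z":0,"yaw":0,"gripper":-1},{"x":-0.5,"y":0,"z":0,"yaw":0,"gripper":-1},{"x":-0.5,"y":0,"z":0,"yaw":0,"gripper":-1},{"x":-0.5,"y":0,"z":0,"yaw":0,"gripper":-1},{"x":-0.5,"y":0,"z":0,"yaw":0,"gripper":-1},{"x":-0.5,"y":0,"z":0,"yaw":0,"gripper":-1}]'
python3 st.py
python3 -m inch '[{"x":-0.5,"y":0,"z":0,"yaw":0,"gripper":-1},{"x":-0.5,"y":0,"z":0,"yaw":0,"gripper":-1},{"x":-0.3,"y":0,"z":0,"yaw":0,"gripper":-1},{"x":-0.3,"y":0,"z":0,"yaw":0,"gripper":-1},{"x":-0.2,"y":0,"z":0,"yaw":0,"gripper":-1},{"x":-0.2,"y":0,"z":0,"yaw":0,"gripper":-1},{"x":0,"y":0,"z":0,"yaw":0,"gripper":-1}]'
python3 st.py
```

```text
time_s: 10.67
ee_pos: [636.5, 76.9, 74.8]
ee_rot: [-180.0, -0.2, -13.2]
force: [2.3, -0.0, 1.3]
gripper_width: 0.4
t 10.67 gutter TCP 69.4 -89.0 tip z 52.8 rot [-180.    -0.2  -13.2] F [ 2.3 -0.   1.3] w 0.4
time_s: 11.25
ee_pos: [616.0, 81.4, 73.4]
ee_rot: [180.0, 0.0, -13.2]
force: [0.9, 0.8, 0.9]
gripper_width: 0.7
t 11.25 gutter TCP 69.1 -68.0 tip z 51.4 rot [180.    0.  -13.2] F [0.9 0.8 0.9] w 0.7
```

```bash
python3 -m inch '[{"x":-0.2,"y":0,"z":0,"yaw":0,"gripper":-1},{"x":-0.2,"y":0,"z":0,"yaw":0,"gripper":-1},{"x":-0.15,"y":0,"z":0,"yaw":0,"gripper":-1},{"x":0,"y":0,"z":0,"yaw":0,"gripper":-1}]'
python3 st.py
python3 -m inch '[{"x":-0.1,"y":0,"z":0,"yaw":0,"gripper":-1},{"x":0,"y":0,"z":0,"yaw":0,"gripper":-1}]'
python3 st.py
```

```text
time_s: 11.58
ee_pos: [611.5, 82.5, 73.5]
ee_rot: [180.0, -0.1, -13.2]
force: [2.3, -0.8, -1.0]
gripper_width: 0.5
t 11.58 gutter TCP 69.1 -63.3 tip z 51.5 rot [ 1.80e+02 -1.00e-01 -1.32e+01] F [ 2.3 -0.8 -1. ] w 0.5
time_s: 11.75
ee_pos: [611.4, 82.5, 73.5]
ee_rot: [-180.0, -0.2, -13.2]
force: [5.9, -2.1, -1.8]
gripper_width: 0.4
t 11.75 gutter TCP 69.1 -63.3 tip z 51.5 rot [-180.    -0.2  -13.2] F [ 5.9 -2.1 -1.8] w 0.4
```

The position has stalled and the force is rising, so the bolt is at its hard end. One more small nudge to confirm, then retreat and look.

```bash
python3 -m inch '[{"x":-0.1,"y":0,"z":0,"yaw":0,"gripper":-1},{"x":0,"y":0,"z":0,"yaw":0,"gripper":-1},{"x":0,"y":0,"z":0,"yaw":0,"gripper":-1}]'
python3 st.py
python3 -m inch '[{"x":1,"y":0,"z":0,"yaw":0,"gripper":-1},{"x":2,"y":0,"z":0,"yaw":0,"gripper":-1},{"x":2,"y":0,"z":-1,"yaw":0,"gripper":-1},{"x":2,"y":0,"z":-3,"yaw":0,"gripper":-1},{"x":2,"y":0,"z":-4,"yaw":0,"gripper":-1},{"x":2,"y":1,"z":-4,"yaw":0,"gripper":-1},{"x":0,"y":2,"z":-2,"yaw":0,"gripper":-1},{"x":0,"y":3,"z":0,"yaw":0,"gripper":-1},{"x":0,"y":2,"z":0,"yaw":0,"gripper":-1},{"x":0,"y":0,"z":0,"yaw":0,"gripper":-1},{"x":0,"y":0,"z":0,"yaw":0,"gripper":-1},{"x":0,"y":0,"z":0,"yaw":0,"gripper":-1}]'
python3 st.py
python3 -c "
from workcell import cams
import cv2,numpy as np,pickle
from h import *
d={n:cams.grab_frame(n) for n in('scene','side')};pickle.dump(d,open('f1.pkl','wb'))
a=d['scene']['pixels'][200:320,265:425,::-1];b=d['side']['pixels'][190:310,240:400,::-1]
cv2.imwrite('pics/d5.png',cv2.resize(np.hstack([a,b]),None,fx=2.5,fy=2.5,interpolation=cv2.INTER_CUBIC))
g=np.load('g.npy');P=g2w(g,[(52,-46,76),(86,-38,76),(107,0,91.8)])
print(((proj(d['scene'],P)-[265,200])*2.5).round(),((proj(d['side'],P)-[240,190])*2.5+[400,0]).round())"
```

```text
time_s: 12.0
ee_pos: [611.4, 82.6, 73.6]
ee_rot: [-180.0, -0.3, -13.2]
force: [6.7, -2.1, -3.5]
gripper_width: 0.4
t 12.0 gutter TCP 69.1 -63.2 tip z 51.6 rot [-180.    -0.3  -13.2] F [ 6.7 -2.1 -3.5] w 0.4
time_s: 13.0
ee_pos: [694.8, -17.7, 206.6]
ee_rot: [-180.0, 0.1, -13.2]
force: [0.0, 0.5, 0.3]
gripper_width: 0.6
t 13.0 gutter TCP -9.3 -167.4 tip z 184.6 rot [-1.80e+02  1.00e-01 -1.32e+01] F [0.  0.5 0.3] w 0.6
[[156. 152.]
 [189. 172.]
 [239. 153.]] [[561. 131.]
 [546. 158.]
 [569. 178.]]
```

View pics/d5.png

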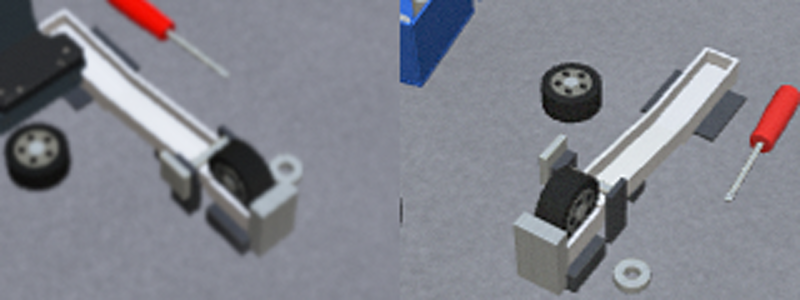

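The bar lies across the gutter, from the guide to the keeper, behind the upright wheel. The tab is up against its guide at about (175,175) in the scene half and (552,158) in the side half. The hand is clear and the bystanders are in place, so I'll hand in.

```bash
python3 -c "
from workcell import env
print(env.job_done())"; python3 st.py
```

```text
the job is handed in; nothing more can be done
None
the job is handed in; nothing more can be done
```

The wheel is in the nest with the bolt home behind it, and I've handed the job in; it gives no verdict.

**What I did:** I fitted the gutter's pose from the scene and side views. With the closed fingertips I rolled the wheel up the ramp just below axle height, over the crest and into the nest. I then went round to the outside of the tab, pushed the bolt home and moved the hand clear, at about 13 s of the 50 s allowed.

**What the last checks showed:**
- **Wheel:** it stands upright against the stop, and the push force fell to zero when it dropped in.
- **Bolt:** the tab stalled at its hard end as the force rose from about 2 to 7 N. The last picture shows the bar across the gutter, from guide to keeper.
- **Hand and bystanders:** the wrist force is near zero with the hand clear. The spare wheel, bearing and screwdriver look unmoved. The motor, battery, mug and plate were outside my later pictures, and I kept away from them.

**What disagreed:**
- My first fit put the bolt's start at 8 mm, against the stated 5 mm or less.
- In the last scene view the tab's corner is about 3 pixels further towards home than predicted; the side view agrees to about 1 pixel. I put both down to calibration and corner reading.
- The fingers stopped about 1 mm short of where I expected the end to be.

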